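# Put the scale's test weights back into their cases

## Task

The scale has been checked and its four steel test weights still stand in one stack on the table. Take the stack apart from the top down, smallest weight first, and put each weight upright into its own open case, the one whose round well fits it, so that it stands flat on the floor of the well. Set the weights down gently without dropping or tipping them, and leave the cases, the adapter and the scoop where they are.

Things in the scene. Friction and masses are not known exactly. Their poses are not given: they have to be found in the camera images.
- weight_500: the 500 g test weight, the lowest of the stack: a plain stainless-steel cylinder 54 mm in diameter and 28 mm high, of 500 g, standing upright; in the middle of its top a flat boss 12 mm in diameter and 2.5 mm high, which (in the stack) sits loosely in the round recess (16 mm wide, 3.5 mm deep) in the underside of the weight above. Origin: centre of its underside, z up.
- weight_200: the 200 g test weight, second from below: a plain stainless-steel cylinder 40 mm in diameter and 20 mm high, of 200 g, standing upright; in the middle of its top a flat boss 12 mm in diameter and 2.5 mm high, which (in the stack) sits loosely in the round recess (16 mm wide, 3.5 mm deep) in the underside of the weight above. Origin: centre of its underside, z up.
- weight_100: the 100 g test weight, third from below: a plain stainless-steel cylinder 30 mm in diameter and 18 mm high, of 100 g, standing upright; in the middle of its top a flat boss 12 mm in diameter and 2.5 mm high, which (in the stack) sits loosely in the round recess (16 mm wide, 3.5 mm deep) in the underside of the weight above. Origin: centre of its underside, z up.
- weight_50: the 50 g test weight, the top of the stack: a plain stainless-steel cylinder 22 mm in diameter and 17 mm high, of 50 g, standing upright; in the middle of its top a flat boss 12 mm in diameter and 2.5 mm high, which (in the stack) sits loosely in the round recess (16 mm wide, 3.5 mm deep) in the underside of the weight above. Origin: centre of its underside, z up.
- case_500: the case of the 500 g weight: a loose round black plastic base 83 mm in diameter and 20 mm high, ribbed round its foot, with a round well in the middle of its top. The well is 61 mm wide, its felt floor is 12 mm above the underside, its wall is straight up to 14 mm and from there flares to a mouth 70 mm wide at the rim (20 mm). Origin: centre of its underside, z up.
- case_200: the case of the 200 g weight: a loose round black plastic base 69 mm in diameter and 20 mm high, ribbed round its foot, with a round well in the middle of its top. The well is 47 mm wide, its felt floor is 12 mm above the underside, its wall is straight up to 14 mm and from there flares to a mouth 56 mm wide at the rim (20 mm). Origin: centre of its underside, z up.
- case_100: the case of the 100 g weight: a loose round black plastic base 59 mm in diameter and 20 mm high, ribbed round its foot, with a round well in the middle of its top. The well is 37 mm wide, its felt floor is 12 mm above the underside, its wall is straight up to 14 mm and from there flares to a mouth 46 mm wide at the rim (20 mm). Origin: centre of its underside, z up.
- case_50: the case of the 50 g weight: a loose round black plastic base 51 mm in diameter and 20 mm high, ribbed round its foot, with a round well in the middle of its top. The well is 29 mm wide, its felt floor is 12 mm above the underside, its wall is straight up to 14 mm and from there flares to a mouth 38 mm wide at the rim (20 mm). Origin: centre of its underside, z up.
- adapter: bystander: the scale's black power adapter, a loose block 30 x 40 x 46 mm standing on the table. Origin: centre of its underside.
- scoop: bystander: a small loose steel measuring scoop lying flat, 115 mm long along its y axis (bowl, 41 mm wide, at +y; flat handle at -y), 16 mm high. Origin: under its middle.
There are look-alikes about, which are no part of the job. What is shaped like the case_50 but green or orange is not meant. What is shaped like the case_100 but blue is not meant.

How it is judged:
By the outcome, as a careful person would: the job done as asked, in the order asked, and still so for the second after the job is handed in, with the robot touching nothing.
It also fails if it takes over 104 s, if anything falls off the work surface, if the arm or the gripper's body presses on something with over 40 N, if the wrist force passes 120 N, or if a joint passes its speed limit or range.

## Robot

A 6-joint arm with a two-finger parallel gripper is mounted at the origin on a cart in front of the work surface, level with it; the furniture and walls round the work are solid. World frame = base frame: x ahead of the robot, y to its left, z up, the work surface at z = 0. Lengths are in mm, angles in rad, forces in N, time in s.
With the tool pointing down it reaches from about 300 to 750 mm from the base axis. Payload 8.5 kg.
Tool frame: the origin (TCP) lies on the centre line of the jaws, within the pads' length; the fingertips stand 14 mm ahead of it and the grasp point (between the pads) lies 5 mm behind it (tcp_to_tips is the z of the fingertips in the tool frame, in mm); z points along the fingers, y is the line along which they close (so a half turn about z gives the same grasp; the last joint's range is limited). The gripper opens to 85 mm and grips with 20 to 120 N. Pads are 22 mm wide; open, the fingers measure 114 mm over their backs; the gripper's body (76 mm by 85 mm) begins 54 mm behind the grasp point. The pads swing forward as they close: fully open they stand 13 mm farther back than shut.
Start: joints at [0.977, 0.381, 1.297, -0, 1.464, -0.215], TCP at [203.383, 510.995, 245.322] pointing down, gripper open.
Joint ranges: [-3.11, 3.11], [-0.89, 2.33], [0.22, 2.48], [-1.42, 4.56], [0.17, 2.85], [-2.88, 2.88]. Speed limits (rad/s): [2.39, 2.39, 3.14, 3.14, 3.14, 3.14].

## Interface

Orientations are given as a rotation vector (axis times angle).
In Python, from bench import get_state, read_camera, job_done, search_frame, silhouettes, tcp_to_tips gives the robot as it stands. The module is installed in compiled form; this text tells all that it offers.
- The arm moves only by the tool carry_out, never from a script. Its argument "plan" is a list of rows, each a list of 7 numbers: the shift along the world's x, y, z in fractions of the full range, 1 being 80 cm, then the turn, a rotation vector about the world's x, y, z in parts of the range, where 1.0 means 90 degrees, then the opening, from -1 (shut) to 1 (fully open). In form: [[dx, dy, dz, ax, ay, az, claw], ...]. A call has 1 to 20 rows; each row is the pose to reach, as a shift and turn from the pose commanded when the call began; what a row does not reach only later rows make up. A row lasts 1/12 s, in which the tool goes at most 41.7 mm and 7.16 degrees, less where a joint would pass 70% of its speed; a pose out of reach is approached as far as the arm can. A call with a gripper value outside its range is refused whole. The fingers move at their own pace and stop on an object; the grip force is fixed at half the most. Time passes only in rows, so rows that repeat a pose let the fingers close. It gives the time, the measured TCP pose, the force, the opening and the grip force at its end, in the units of the state.
- get_state(): the state, without advancing time (a new reading comes with each control period).
- read_camera(name): name is "scene" or "top"; returns a dict with "img" (384x512x3 uint8, red, green, blue), "K" (3x3 intrinsics, pixels), "k1" (the pictures are not rectified: a ray, as slopes to the right and down, at radius r is drawn at 1 + k1 r^2 times it, then the intrinsics apply), "origin" and "orientation" of the camera in the world. Camera axes: x right, y up, looking along -z (the intrinsics and any distortion apply to the point x, -y, -z); pixel columns grow to the right and rows downward; lengths in mm; the calibration is good to about 2 mm. A picture is of the moment at which its call begins. There is no depth.
- job_done(): hands the job in; it is judged then, once.
Trained networks look in a picture, given as the dict that the camera call returned (one of the last four; its "shot" number tells which), for a name from the list of things; names that differ only in an ending like _2 or _b are one class to them, and where a whole thing is asked for, a point or a joint stands for the part that bears it (a point fixed in the world has none). Each returns a list of dicts, best first, with "confidence" (0 to 1); they miss things now and then, are a little off and sometimes report something else, mostly with a low value. They report only what shows in the picture. A call takes as long as a camera call. They do not tell look-alikes from the thing itself.
- search_frame(picture, target): "uv" ([column, row] in pixels, amid what is visible of it).
- silhouettes(picture, target): "pixels" (384x512 bool, what is visible of it) and "uv" ([column, row] in pixels, amid what is visible of it).
The state is a dict: "time": time; "joint_pos": joint angles; "joint_velocities": joint speeds; "effort": joint torques, N m; "tcp_pos": TCP position; "tcp_rot": TCP orientation; "wrist_force": force on the tool from outside, world axes, zero at the start; "moment": the same for the moment, N m; "opening": finger opening in mm; "gripper_force": force on a finger pad.
Only numpy, scipy, OpenCV 4.12 (cv2) and the standard library are available. Lean on these libraries where they do the work, as an engineer would, in place of code of your own. Each camera call takes 0.05 s, during which the arm holds its last target. There are 200 camera calls.

## Working session

There is one attempt and no reset: what is moved stays moved. The work goes in short steps, Python scripts to look and compute and a tool call to move; the robot and the scene stay as the last step left them, time stands still between calls to the robot, and variables do not carry over. Pictures are saved under pics/ and viewed, at most 15 in all, crops included, and the job is handed in when it is done.

Besides the shell and the picture viewer there is one more tool, called by a JSON object that holds its "fn" and its "kwargs", one argument or row to a line. carry_out: Moves the arm, as the interface text tells. Its arguments: {"type":"object","properties":{"plan":{"type":"array","items":{"type":"array","items":{"type":"number"}}}},"required":["plan"]}

```bash
mkdir -p pics
cat > h.py <<'E'
import numpy as np, cv2
from scipy.spatial.transform import Rotation as R
from bench import *
def Rm(o):
    o=np.array(o,float)
    return o if o.shape==(3,3) else (R.from_rotvec(o).as_matrix() if o.size==3 else R.from_quat(o).as_matrix())
def ray(p,uv):
    K=np.array(p["K"]);d=np.array([p["k1"],0,0,0],float)
    q=cv2.undistortPoints(np.array([[uv]],float),K,d)[0,0]
    return Rm(p["orientation"])@np.array([q[0],-q[1],-1])
def onz(p,uv,z):
    r=ray(p,uv);o=np.array(p["origin"],float);return o+r*(z-o[2])/r[2]
def proj(p,X):
    c=(np.atleast_2d(X)-np.array(p["origin"]))@Rm(p["orientation"])
    c=c*[1,-1,-1]
    return cv2.projectPoints(c,np.zeros(3),np.zeros(3),np.array(p["K"],float),np.array([p["k1"],0,0,0],float))[0][:,0]
E
python3 - <<'E'
from h import *
ps={}
for n in("top","scene"):
    p=read_camera(n);ps[n]=p
    cv2.imwrite(f"pics/{n}0.png",cv2.cvtColor(cv2.resize(p["img"],(800,600)),cv2.COLOR_RGB2BGR))
    print(n,p["origin"],p["orientation"],p["K"],p["k1"])
    for t in "weight_500 weight_200 weight_100 weight_50 case_500 case_200 case_100 case_50 adapter scoop".split():
        z=20 if "case" in t else 0
        print(t,[(np.round(d["uv"]),round(d["confidence"],2),np.round(onz(p,d["uv"],z)[:2])) for d in search_frame(p,t)])
s=get_state();print(s["tcp_rot"],s["tcp_pos"],s["opening"],s["time"],tcp_to_tips)
E
```

```text
top [ 481.55577944   30.74292984 1084.1029797 ] [ 0.0622006  -0.06683787 -1.57900109] [[427.09755918   0.         252.09428119]
 [  0.         427.09755918 199.96750703]
 [  0.           0.           1.        ]] -0.03568352276594938
weight_500 [(array([171., 234.]), 0.73, array([485., 233.])), (array([164., 235.]), 0.6, array([483., 251.])), (array([163., 240.]), 0.5, array([470., 255.])), (array([158., 236.]), 0.43, array([482., 266.]))]
weight_200 [(array([171., 234.]), 0.73, array([485., 233.])), (array([164., 235.]), 0.6, array([483., 251.])), (array([163., 240.]), 0.5, array([470., 255.])), (array([158., 236.]), 0.43, array([482., 266.]))]
weight_100 [(array([171., 234.]), 0.73, array([485., 233.])), (array([164., 235.]), 0.6, array([483., 251.])), (array([163., 240.]), 0.5, array([470., 255.])), (array([158., 236.]), 0.43, array([482., 266.]))]
weight_50 [(array([171., 234.]), 0.73, array([485., 233.])), (array([164., 235.]), 0.6, array([483., 251.])), (array([163., 240.]), 0.5, array([470., 255.])), (array([158., 236.]), 0.43, array([482., 266.]))]
case_500 [(array([221., 181
[... 3416 characters left out ...]
), (array([225., 219.]), 0.52, array([608., 113.])), (array([197., 232.]), 0.48, array([602., 198.]))]
case_50 [(array([309., 228.]), 0.9, array([449.,  -8.])), (array([235., 240.]), 0.76, array([518., 152.])), (array([332., 199.]), 0.59, array([ 510., -159.])), (array([376., 200.]), 0.57, array([ 430., -238.])), (array([291., 194.]), 0.57, array([598., -93.])), (array([225., 219.]), 0.52, array([608., 113.])), (array([197., 232.]), 0.48, array([602., 198.]))]
adapter []
scoop [(array([267., 249.]), 0.75, array([468., 103.])), (array([208., 272.]), 0.55, array([484., 246.]))]
[-5.91396224e-01 -3.08539001e+00 -2.77008639e-06] [203.36717977 510.99259652 245.32441058] 85.69963698598036 1.1 14.0
```

View pics/top0.png

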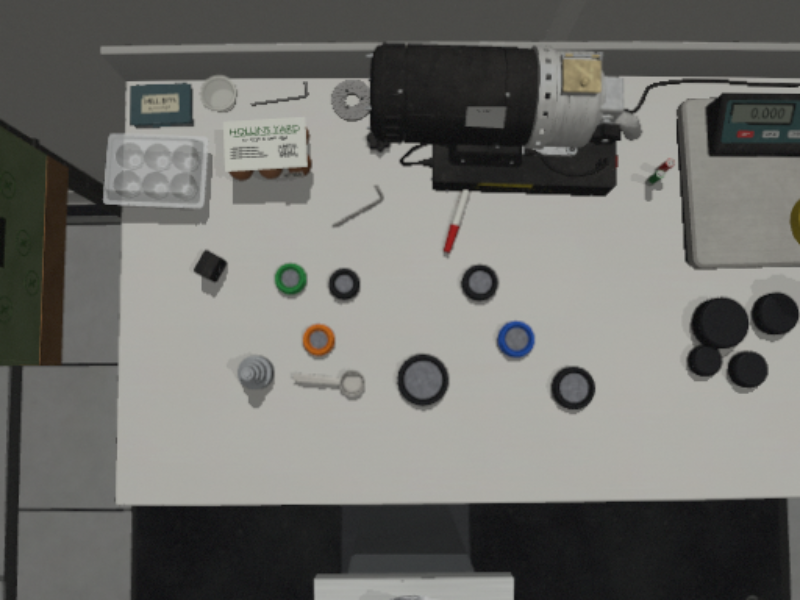

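View pics/scene0.png

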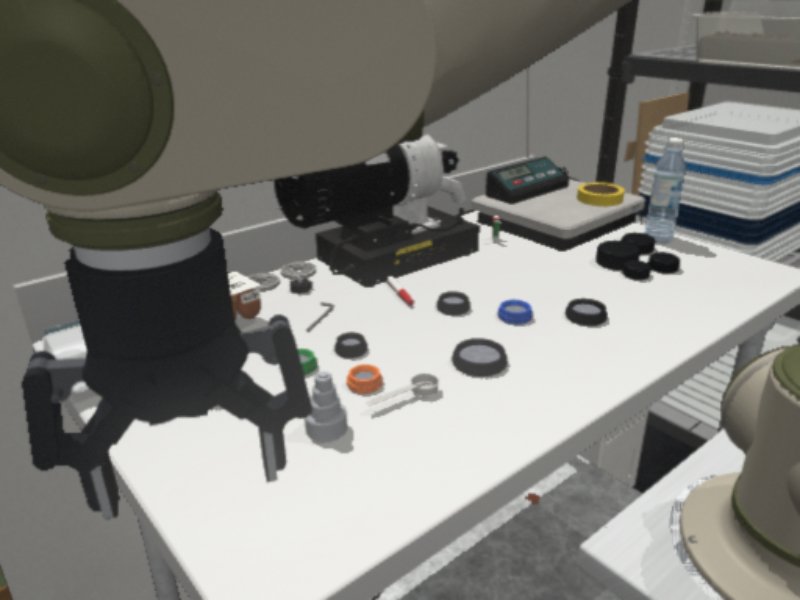

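The top view (800×600) shows the stack at (256,373). The black cases are case_50 at (344,284), case_100 at (480,282), case_500 at (423,380) and case_200 at (573,388). The green, orange and blue rings are look-alikes. The scene view confirms this and shows the open fingertips at about (105,515) and (272,480).

```bash
cat >> h.py <<'E'
from scipy.optimize import least_squares
W={"weight_500":(27,28),"weight_200":(20,20),"weight_100":(15,18),"weight_50":(11,17)}
a=np.linspace(0,2*np.pi,60)
def ring(x,y,z,r): return np.c_[x+r*np.cos(a),y+r*np.sin(a),0*a+z]
def hullc(P):
    h=cv2.convexHull(P.astype(np.float32)); m=cv2.moments(h); return np.array([m["m10"],m["m01"]])/m["m00"],m["m00"]
def cylpred(p,x,y,r,z0,z1): return hullc(proj(p,np.r_[ring(x,y,z0,r),ring(x,y,z1,r)]))
def obs(mask):
    return hullc(np.argwhere(mask)[:,::-1].reshape(-1,1,2))
def fitcyl(p,mask,r,z0,z1):
    c,A=obs(mask); g=onz(p,c,(z0+z1)/2)[:2]
    s=least_squares(lambda q:cylpred(p,q[0],q[1],r,z0,z1)[0]-c,g)
    return s.x,A,cylpred(p,*s.x,r,z0,z1)[1]
E
cat > m.py <<'E'
from h import *
C={"case_50":((617,105),25.5),"case_100":((618,-115),29.5),"case_200":((449,-256),34.5),"case_500":((462,-18),41.5)}
for n in("top","scene"):
    p=read_camera(n); D=silhouettes(p,"case_500")
    for k,(g,r) in C.items():
        u=proj(p,[[*g,10]])[0]
        d=min(D,key=lambda d:np.hypot(*(d["uv"]-u)))
        x,A,B=fitcyl(p,d["pixels"],r,0,20); print(n,k,np.round(x,1),int(A),int(B))
    for d in silhouettes(p,"weight_50"):
        m=d["pixels"]; ys,xs=np.nonzero(m); print("w",np.round(d["uv"]),round(d["confidence"],2),xs.min(),xs.max(),ys.min(),ys.max(),m.sum(),[np.round(onz(p,obs(m)[0],z)[:2],1) for z in (20,83)])
    if n=="scene":
        s=get_state();T=Rm(s["tcp_rot"]);o=np.array(s["tcp_pos"])
        for dz in (27,14,1,0): print("tip",dz,[np.round(proj(p,(o+T@[0,sg*43,dz])[None])[0]*1.5625) for sg in(-1,1)],[np.round(proj(p,(o+T@[0,sg*57,dz])[None])[0]*1.5625) for sg in(-1,1)])
        cv2.imwrite("pics/c1.png",cv2.cvtColor(cv2.resize(p["img"][240:360,20:220],(800,480),interpolation=cv2.INTER_CUBIC),cv2.COLOR_RGB2BGR))
E
python3 m.py
```

```text
top case_50 [618.7 106.6] 272 338
top case_100 [ 619.5 -112.3] 409 454
top case_200 [ 446.7 -257.7] 634 651
top case_500 [463.4 -18.3] 874 881
w [172. 235.] 0.69 157 175 227 248 163 [array([477.7, 243.3]), array([477.9, 230.7])]
w [164. 235.] 0.46 157 167 231 244 82 [array([477.2, 252.7]), array([477.4, 239.6])]
w [168. 235.] 0.42 161 170 230 243 63 [array([481.7, 241.8]), array([481.7, 229.3])]
w [219. 241.] 0.23 188 234 236 252 414 [array([462.9, 121.2]), array([464. , 115.9])]
scene case_50 [616.1 109.9] 252 325
scene case_100 [ 617.1 -110.3] 261 306
scene case_200 [ 445.7 -255.6] 367 433
scene case_500 [460.7 -14.9] 661 778
w [208. 272.] 0.89 195 222 259 282 389 [array([461.7, 257.8]), array([389.5, 301.4])]
w [211. 264.] 0.71 199 217 255 268 186 [array([490.3, 241.4]), array([414.6, 287. ])]
w [212. 255.] 0.67 200 215 248 257 107 [array([517.3, 224.1]), array([438.2, 271.9])]
w [209. 244.] 0.65 202 213 238 249 120 [array([546.4, 206. ]), array([463.7, 256. ])]
tip 27 [array([269., 505.]), array([125., 540.])] [array([291., 500.]), array([100., 546.])]
tip 14 [array([267., 490.]), array([121., 524.])] [array([289., 485.]), array([ 96., 530.])]
tip 1 [array([265., 474.]), array([117., 507.])] [array([287., 469.]), array([ 91., 513.])]
tip 0 [array([265., 473.]), array([117., 506.])] [array([287., 468.]), array([ 90., 512.])]
```

View pics/c1.png

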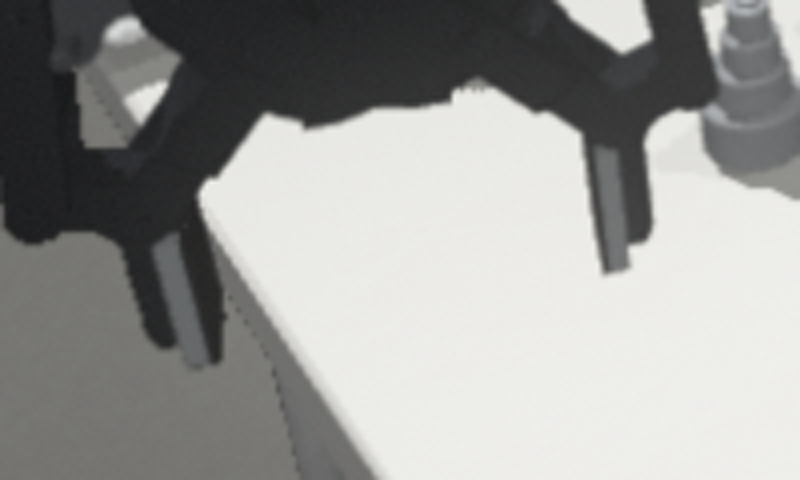

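```bash
cat > m2.py <<'E'
from h import *
C={"case_50":((617,107),25.5),"case_100":((618,-111),29.5),"case_200":((446,-256),34.5),"case_500":((462,-17),41.5)}
for n in("top","scene"):
    p=read_camera(n); g=cv2.cvtColor(p["img"],cv2.COLOR_RGB2GRAY)
    for k,(q,r) in C.items():
        u=proj(p,[[*q,10]])[0]; roi=np.zeros_like(g); h=cv2.convexHull(proj(p,np.r_[ring(*q,0,r+9),ring(*q,20,r+9)]).astype(np.float32)).astype(np.int32)
        cv2.fillConvexPoly(roi,h,1); m=(g<75)&(roi>0)
        nn,l,st,_=cv2.connectedComponentsWithStats(m.astype(np.uint8)); m=l==1+st[1:,4].argmax()
        x,A,B=fitcyl(p,m,r,0,20); print(n,k,np.round(x,1),int(A),int(B))
    if n=="scene":
        for d,k,z in zip(sorted(silhouettes(p,"weight_50"),key=lambda d:-d["uv"][1])[:4],W,(0,28,48,66)):
            r,h=W[k];x,A,B=fitcyl(p,d["pixels"],r,z,z+h);print(k,np.round(x,1),A,int(B))
        s=get_state();T=Rm(s["tcp_rot"]);o=np.array(s["tcp_pos"])
        for dz in (14,7,1): print(dz,[np.round((proj(p,(o+T@[xx,sg*43,dz])[None])[0]-[20,240])*4) for sg in(-1,1) for xx in (-11,11)])
    c=p["img"][215:260,140:200] if n=="top" else p["img"][230:290,180:260]
    off=np.array([140,215] if n=="top" else [180,230])
    c=cv2.cvtColor(cv2.resize(c,None,fx=10,fy=10,interpolation=cv2.INTER_NEAREST),cv2.COLOR_RGB2BGR)
    for k,z,col in(("weight_500",28,(0,0,255)),("weight_200",48,(0,160,0)),("weight_100",66,(255,0,0)),("weight_50",83,(0,200,255))):
        cv2.polylines(c,[((proj(p,ring(479,249,z,W[k][0]))-off+.5)*10).astype(int)],True,col,1)
    cv2.imwrite(f"pics/st_{n}.png",c)
E
python3 m2.py
```

```text
top case_50 [616.9 107.9] 291 338
top case_100 [ 616.8 -110.8] 399 454
top case_200 [ 446.3 -257.8] 574 651
top case_500 [461.9 -17.1] 817 881
scene case_50 [615.8 112. ] 214 326
scene case_100 [ 616.3 -108. ] 198 308
scene case_200 [ 445.4 -254.6] 316 434
scene case_500 [459.7 -12.6] 596 782
weight_500 [469.6 252.8] 453.5 671
weight_200 [470.7 252.5] 236.0 365
weight_100 [471.4 252.2] 142.0 227
14 [array([598., 265.]), array([609., 324.]), array([233., 348.]), array([228., 415.])]
7 [array([595., 244.]), array([606., 302.]), array([227., 326.]), array([222., 393.])]
1 [array([592., 225.]), array([604., 283.]), array([222., 307.]), array([216., 373.])]
```

View pics/st_top.png

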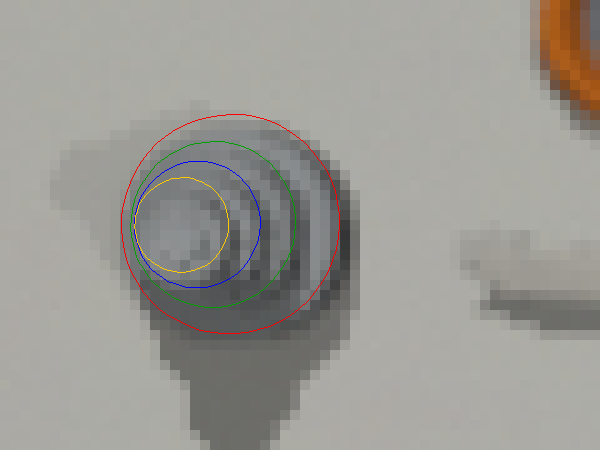

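View pics/st_scene.png

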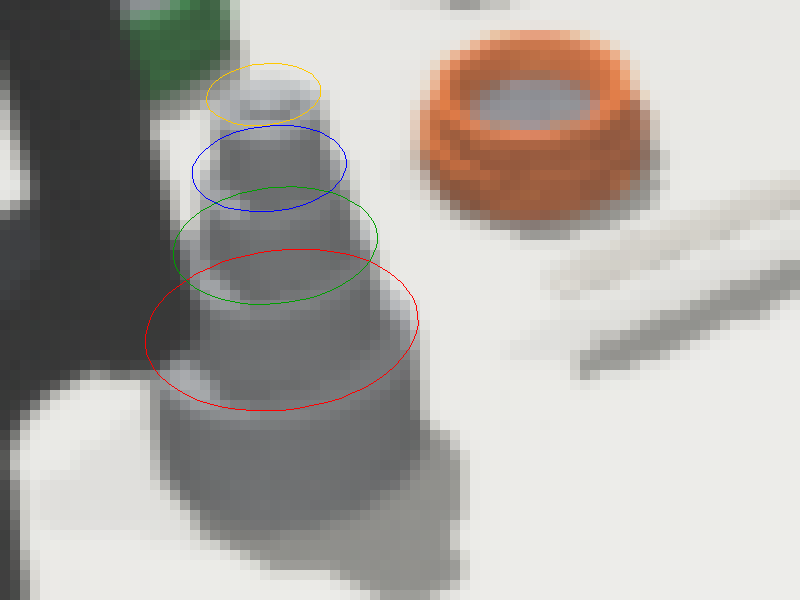

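Both overlays put the stack axis near (479,248). The open fingertips sit about 0–1 mm ahead of the TCP, so the 14 mm figure applies to the shut gripper. I'll go above the stack with the gripper half open.

The rows are not in the units I measure in: shifts go in shares of 80 cm and turns go in shares of 90 degrees. I convert before sending: 27.56 cm is 0.3445, -26.3 cm is -0.3288.

{"fn": "carry_out", "kwargs": {
  "plan": [
    [0.3445,-0.3288,-0.1,0,0,0,0.06],
    [0.3445,-0.3288,-0.1,0,0,0,0.06],
    [0.3445,-0.3288,-0.1,0,0,0,0.06],
    [0.3445,-0.3288,-0.1,0,0,0,0.06],
    [0.3445,-0.3288,-0.1,0,0,0,0.06],
    [0.3445,-0.3288,-0.1,0,0,0,0.06],
    [0.3445,-0.3288,-0.1,0,0,0,0.06],
    [0.3445,-0.3288,-0.1,0,0,0,0.06],
    [0.3445,-0.3288,-0.1,0,0,0,0.06],
    [0.3445,-0.3288,-0.1,0,0,0,0.06],
    [0.3445,-0.3288,-0.1,0,0,0,0.06],
    [0.3445,-0.3288,-0.1,0,0,0,0.06],
    [0.3445,-0.3288,-0.1313,0,0,0,0.06],
    [0.3445,-0.3288,-0.1313,0,0,0,0.06]
  ]
}}

```text
time: 2.72
tcp_pos: [476.5, 248.8, 138.0]
tcp_rot: [-0.588, -3.081, 0.003]
wrist_force: [-0.6, -0.4, -1.4]
opening: 45.7
gripper_force: 0.0
```

Run:
```python
from h import *
p=read_camera("scene");s=get_state();print(s["tcp_pos"],s["opening"],s["tcp_rot"])
c=p["img"][130:290,130:330];c=cv2.cvtColor(cv2.resize(c,None,fx=3.7,fy=3.7,interpolation=cv2.INTER_CUBIC),cv2.COLOR_RGB2BGR)
T=Rm(s["tcp_rot"]);o=np.array(s["tcp_pos"]);h=s["opening"]/2
for dz,col in((14,(0,0,255)),(12,(0,255,0))):
  for sg in(-1,1):
    P=o+np.array([[x,sg*h,z] for x,z in((-11,dz),(11,dz))])@T.T
    cv2.polylines(c,[((proj(p,P)-[130,130]+.5)*3.7).astype(int)],False,col,1)
cv2.imwrite("pics/s3.png",c)
```

```text
[477.04575719 248.96682879 139.47498698] 45.10014143048976 [-5.87995793e-01 -3.08257174e+00  2.24998985e-03]
```

View pics/s3.png

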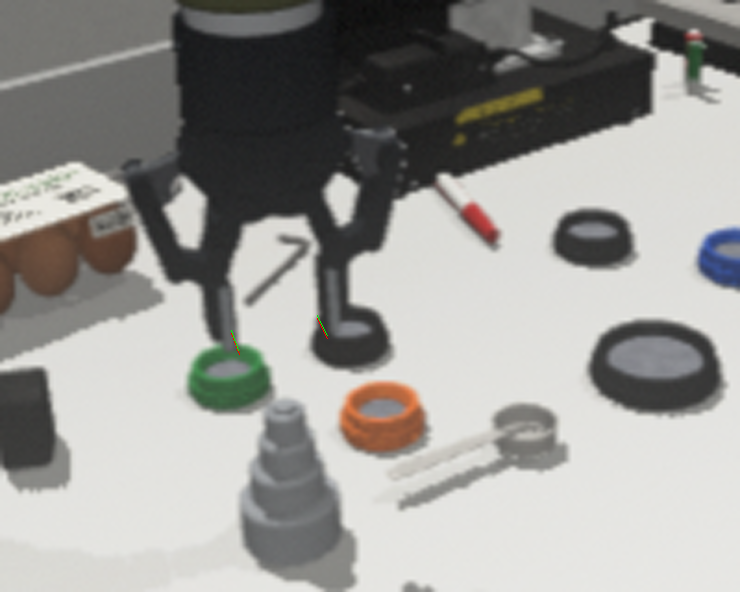

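The fingertips match the model: 12 mm ahead of the TCP at 45 mm opening, level and centred over the stack. Next I descend to the 50 g weight and grip it.

To row units: -5 cm is -0.0625, -4.7 cm is -0.0588.

{"fn": "carry_out", "kwargs": {
  "plan": [
    [0,0,-0.0313,0,0,0,0.06],
    [0,0,-0.05,0,0,0,0.06],
    [0,0,-0.0588,0,0,0,0.06],
    [0,0,-0.0625,0,0,0,0.06],
    [0,0,-0.0625,0,0,0,0.06],
    [0,0,-0.0625,0,0,0,0.06],
    [0,0,-0.0625,0,0,0,-0.2],
    [0,0,-0.0625,0,0,0,-0.35],
    [0,0,-0.0625,0,0,0,-0.45],
    [0,0,-0.0625,0,0,0,-0.55],
    [0,0,-0.0625,0,0,0,-0.7],
    [0,0,-0.0625,0,0,0,-0.7],
    [0,0,-0.0625,0,0,0,-0.7]
  ]
}}

```text
time: 3.85
tcp_pos: [479.3, 248.1, 91.1]
tcp_rot: [0.591, 3.084, 0.001]
wrist_force: [-0.5, 0.3, 6.3]
opening: 18.4
gripper_force: 58.5
```

Run:
```python
from h import *
s=get_state();print(s["tcp_pos"],s["opening"],s["gripper_force"],s["wrist_force"])
p=read_camera("scene")
c=p["img"][170:290,160:320];c=cv2.cvtColor(cv2.resize(c,None,fx=5,fy=5,interpolation=cv2.INTER_CUBIC),cv2.COLOR_RGB2BGR)
cv2.imwrite("pics/s4.png",c)
```

```text
[479.25512595 248.08059379  91.12260374] 18.36072544865781 58.47330451011658 [-0.50558573  0.2698475   6.34601592]
```

View pics/s4.png

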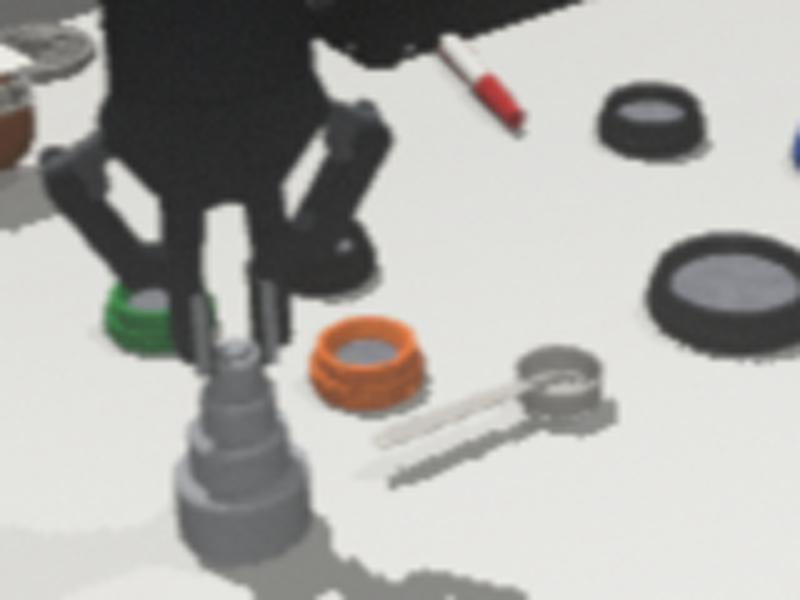

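Run:
```python
from h import *
s=get_state();p=read_camera("scene")
x,y=s["tcp_pos"][:2];T=Rm(s["tcp_rot"]);o=np.array(s["tcp_pos"])
c=p["img"][200:290,180:260];c=cv2.cvtColor(cv2.resize(c,None,fx=6.6,fy=6.6,interpolation=cv2.INTER_NEAREST),cv2.COLOR_RGB2BGR)
D=lambda P,col:cv2.polylines(c,[((proj(p,P)-[180,200]+.5)*6.6).astype(int)],True,col,1)
for z,r,col in((85.5,6,(0,255,255)),(83,11,(0,200,255)),(66,15,(255,0,0)),(48,20,(0,160,0)),(28,27,(0,0,255)),(0,27,(0,0,255))): D(ring(x,y,z,r),col)
for sg in(-1,1): D(o+np.array([[a_,sg*s["opening"]/2,z] for a_,z in((-11,14),(11,14),(11,-10),(-11,-10))])@T.T,(255,0,255))
cv2.imwrite("pics/s5.png",c)
for d in silhouettes(p,"weight_50"): print(d["uv"],d["confidence"])
```

```text
[210.6, 245.3] 0.63
[207.4, 271.7] 0.59
```

View pics/s5.png

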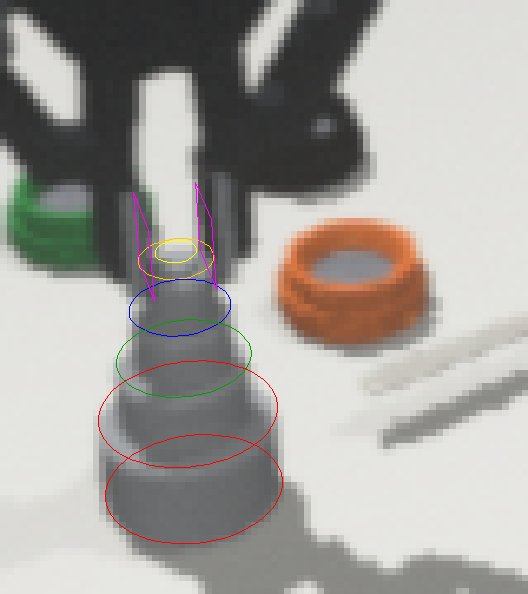

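The weight model drawn at the TCP matches the picture: boss at about (176,250) in the crop, pads on either side. Lifting.

To row units: 4 cm is 0.05, 3.5 cm is 0.0438.

{"fn": "carry_out", "kwargs": {
  "plan": [
    [0,0,0.005,0,0,0,-0.7],
    [0,0,0.0125,0,0,0,-0.7],
    [0,0,0.025,0,0,0,-0.7],
    [0,0,0.0438,0,0,0,-0.7],
    [0,0,0.05,0,0,0,-0.7],
    [0,0,0.05,0,0,0,-0.7],
    [0,0,0.05,0,0,0,-0.7]
  ]
}}

```text
time: 4.58
tcp_pos: [478.9, 248.0, 130.4]
tcp_rot: [0.591, 3.085, 0.0]
wrist_force: [-0.8, 0.0, 0.0]
opening: 17.8
gripper_force: 58.7
```

```bash
cat > v.py <<'E'
import sys
from h import *
# v.py name bottom_z_rel_to_tcp weight : overlay held weight at tcp
n,k,b,out=sys.argv[1],sys.argv[2],float(sys.argv[3]),sys.argv[4]
s=get_state();p=read_camera(n);o=np.array(s["tcp_pos"]);print(np.round(o,1),s["opening"],s["gripper_force"],np.round(s["wrist_force"],1),s["time"])
r,h=W[k];u=proj(p,o[None])[0].astype(int);o0=np.maximum(u-[45,30],0)
c=p["img"][o0[1]:o0[1]+80,o0[0]:o0[0]+90];f=7
c=cv2.cvtColor(cv2.resize(c,None,fx=f,fy=f,interpolation=cv2.INTER_NEAREST),cv2.COLOR_RGB2BGR)
z=o[2]-b
for zz,rr in((z,r),(z+h,r),(z+h+2.5,6)): cv2.polylines(c,[((proj(p,ring(o[0],o[1],zz,rr))-o0+.5)*f).astype(int)],True,(0,0,255),1)
cv2.imwrite("pics/"+out,c)
E
python3 v.py scene weight_50 24 s6.png
```

```text
[478.9 248.  130.4] 17.81805632750522 58.664429783821106 [-0.8  0.   0. ] 4.5833
```

View pics/s6.png

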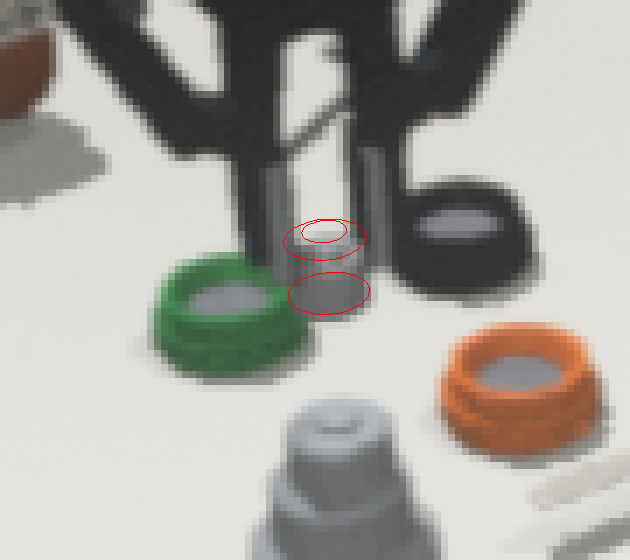

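```bash
cat > f.py <<'E'
from h import *
p=read_camera("top"); g=cv2.cvtColor(p["img"],cv2.COLOR_RGB2GRAY).astype(float)
for k,q,r,w,mo in(("50",(617,108),25.5,14.5,19),("100",(617.5,-111),29.5,18.5,23),("200",(446,-257),34.5,23.5,28),("500",(462,-17),41.5,30.5,35)):
    # subpixel template fit: rendered case (bright table, dark body, gray floor) vs picture, supersampled x6
    u0=(proj(p,[[*q,10]])[0]-32).astype(int); S=6; im=g[u0[1]:u0[1]+64,u0[0]:u0[0]+64]
    near=np.zeros((64*S,64*S),np.uint8)
    pl=lambda m,P,v:cv2.fillConvexPoly(m,cv2.convexHull(((proj(p,P)-u0+.5)*S-.5).astype(np.float32)).round().astype(np.int32),v)
    roi=near.copy(); pl(roi,ring(*q,10,r+6),255); roi=cv2.resize(roi,(64,64),interpolation=cv2.INTER_AREA)>128
    def res(x,y):
        b=near.copy();pl(b,np.r_[ring(x,y,0,r),ring(x,y,20,r-1)],1)
        f1=near.copy();pl(f1,ring(x,y,12,w),1);f2=near.copy();pl(f2,ring(x,y,20,mo),1);f3=near.copy();pl(f3,ring(x,y,14,w),1)
        f=f1&f2&f3
        A=[cv2.resize(m.astype(np.float32),(64,64),interpolation=cv2.INTER_AREA) for m in (b-f,f)]
        M=np.c_[A[0][roi],A[1][roi],np.ones(roi.sum())]; c,_,_,_=np.linalg.lstsq(M,im[roi],rcond=None)
        return ((M@c-im[roi])**2).mean()
    best=min(((res(q[0]+i,q[1]+j),q[0]+i,q[1]+j) for i in np.arange(-4,4.1,.5) for j in np.arange(-4,4.1,.5)))
    print(k,np.round(best,1))
E
python3 f.py
```

```text
50 [264.6 617.5 108.5]
100 [ 286.2  617.5 -111.5]
200 [ 340.5  446.  -258. ]
500 [212.1 461.5 -17.5]
```

To row units: -13.95 cm is -0.1744, 13.85 cm is 0.1731.

{"fn": "carry_out", "kwargs": {
  "plan": [
    [0.0375,-0.0375,0.0063,0,0,0,-0.7],
    [0.075,-0.075,0.0063,0,0,0,-0.7],
    [0.1063,-0.1063,0.0063,0,0,0,-0.7],
    [0.1375,-0.1375,0.0063,0,0,0,-0.7],
    [0.1625,-0.1625,0,0,0,0,-0.7],
    [0.1731,-0.1744,-0.0125,0,0,0,-0.7],
    [0.1731,-0.1744,-0.0375,0,0,0,-0.7],
    [0.1731,-0.1744,-0.0625,0,0,0,-0.7],
    [0.1731,-0.1744,-0.0813,0,0,0,-0.7],
    [0.1731,-0.1744,-0.0875,0,0,0,-0.7],
    [0.1731,-0.1744,-0.0875,0,0,0,-0.7],
    [0.1731,-0.1744,-0.0875,0,0,0,-0.7]
  ]
}}

```text
time: 5.68
tcp_pos: [617.4, 108.9, 60.5]
tcp_rot: [-0.591, -3.085, -0.0]
wrist_force: [-0.3, 0.2, 0.1]
opening: 18.2
gripper_force: 58.7
```

```bash
python3 v.py scene weight_50 25 s7.png
```

```text
[617.4 108.9  60.5] 18.226586740102306 58.70927274227142 [-0.3  0.2  0.1] 5.6833
```

View pics/s7.png

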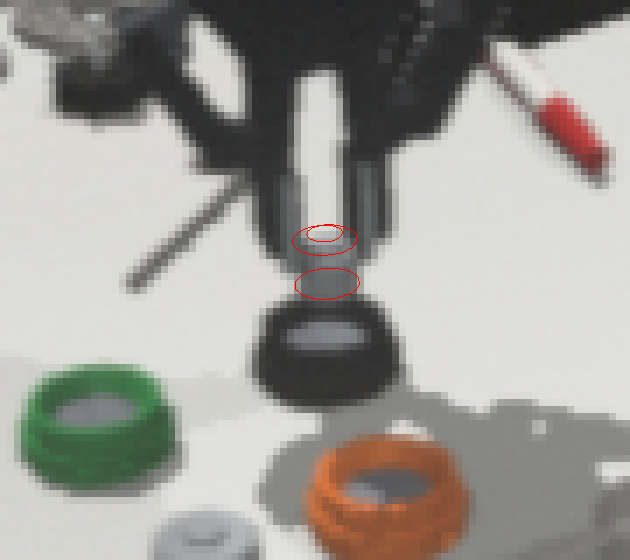

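The weight is centred over case_50: both have their axis at about x=327 in the crop. Lowering.

To row units: -2.25 cm is -0.0281, -2.2 cm is -0.0275.

{"fn": "carry_out", "kwargs": {
  "plan": [
    [0,0,-0.01,0,0,0,-0.7],
    [0,0,-0.0188,0,0,0,-0.7],
    [0,0,-0.0238,0,0,0,-0.7],
    [0,0,-0.0263,0,0,0,-0.7],
    [0,0,-0.0275,0,0,0,-0.7],
    [0,0,-0.0281,0,0,0,-0.7],
    [0,0,-0.0281,0,0,0,-0.7],
    [0,0,-0.0281,0,0,0,-0.7]
  ]
}}

```text
time: 6.4
tcp_pos: [618.5, 108.3, 38.8]
tcp_rot: [0.591, 3.082, 0.001]
wrist_force: [1.3, -0.8, 4.9]
opening: 18.3
gripper_force: 59.3
```

To row units: 0.1 cm is 0.0013, -0.06 cm is -0.0008.

{"fn": "carry_out", "kwargs": {
  "plan": [
    [0.0006,-0.0004,0,0,0,0,-0.7],
    [0.0013,-0.0008,0,0,0,0,-0.7],
    [0.0013,-0.0008,0,0,0,0,-0.7],
    [0.0013,-0.0008,0,0,0,0,-0.7]
  ]
}}

```text
time: 6.73
tcp_pos: [618.5, 107.9, 37.6]
tcp_rot: [-0.591, -3.085, 0.0]
wrist_force: [2.0, -0.5, -0.0]
opening: 18.0
gripper_force: 58.7
```

To row units: 0.15 cm is 0.0019, -0.1 cm is -0.0013.

{"fn": "carry_out", "kwargs": {
  "plan": [
    [0.001,-0.0004,0,0,0,0,-0.7],
    [0.0019,-0.0008,0,0,0,0,-0.7],
    [0.0019,-0.0008,-0.0006,0,0,0,-0.7],
    [0.0019,-0.0008,-0.0013,0,0,0,-0.7],
    [0.0019,-0.0008,-0.0013,0,0,0,-0.7],
    [0.0019,-0.0008,-0.0013,0,0,0,-0.7]
  ]
}}

```text
time: 7.23
tcp_pos: [619.6, 107.3, 37.2]
tcp_rot: [-0.591, -3.085, 0.0]
wrist_force: [-2.7, -1.2, 5.2]
opening: 17.9
gripper_force: 59.2
```

The weight now sits on the well floor, with TCP at 37.2 as expected. Releasing and going up.

To row units: 10 cm is 0.125, -8 cm is -0.1.

{"fn": "carry_out", "kwargs": {
  "plan": [
    [0,0,0.0004,0,0,0,-0.7],
    [0,0,0.0004,0,0,0,-0.5],
    [0,0,0.0004,0,0,0,-0.4],
    [0,0,0.0004,0,0,0,-0.3],
    [0,0,0.0004,0,0,0,-0.2],
    [0,0,0.0004,0,0,0,0],
    [0,0,0.0004,0,0,0,0],
    [0,0,0.0125,0,0,0,0],
    [0,0,0.0438,0,0,0,0],
    [0,0,0.0875,0,0,0,0.06],
    [-0.05,0.05,0.125,0,0,0,0.06],
    [-0.1,0.1,0.125,0,0,0,0.06],
    [-0.1,0.1,0.125,0,0,0,0.06],
    [-0.1,0.1,0.125,0,0,0,0.06]
  ]
}}

```text
time: 8.4
tcp_pos: [536.2, 191.1, 139.1]
tcp_rot: [0.585, 3.087, 0.002]
wrist_force: [0.1, 0.2, 0.4]
opening: 45.3
gripper_force: 0.0
```

Run:
```python
from h import *
s=get_state();print(s["tcp_pos"])
im=[]
for n,P,h in(("top",[617,108,20],20),("top",[478,248,66],20),("scene",[617,108,20],20),("scene",[478,248,50],20)):
    p=read_camera(n);u=proj(p,np.array([P],float))[0].astype(int)
    c=cv2.resize(p["img"][u[1]-h:u[1]+h,u[0]-h:u[0]+h],(290,290),interpolation=cv2.INTER_NEAREST);f=290/(2*h)
    L=[(478,248,28,27),(478,248,48,20),(478,248,66,15)] if P[0]<500 else [(617.5,108.5,20,25.5),(617.5,108.5,29,11)]
    for x,y,z,r in L: cv2.polylines(c,[((proj(p,ring(x,y,z,r))-u+h+.5)*f).astype(int)],True,(255,0,0),1)
    im.append(c)
cv2.imwrite("pics/s8.png",cv2.cvtColor(np.vstack([np.hstack(im[:2]),np.hstack(im[2:])]),cv2.COLOR_RGB2BGR))
```

```text
[536.19798195 191.08215258 139.0534331 ]
```

View pics/s8.png

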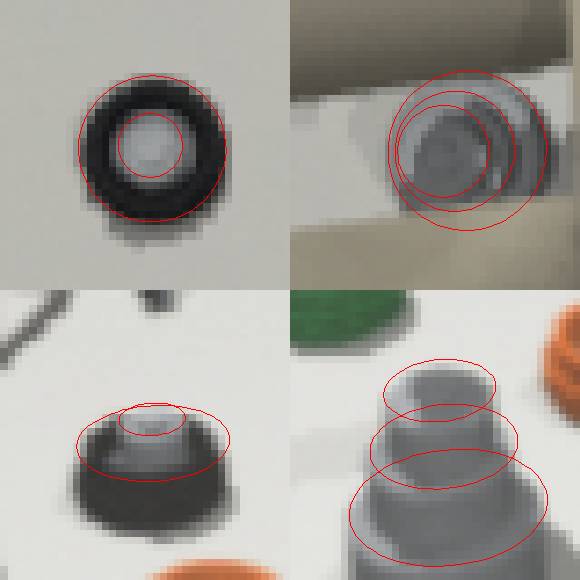

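The 50 g weight stands upright in case_50 (top-left and bottom-left crops). The stack below is undisturbed, with its axis near (477,248.5). Next is the 100 g weight.

To row units: -6.48 cm is -0.081, -6.3 cm is -0.0788.

{"fn": "carry_out", "kwargs": {
  "plan": [
    [-0.0375,0.0375,0,0,0,0,0.06],
    [-0.0688,0.0675,0,0,0,0,0.06],
    [-0.0788,0.0766,-0.0063,0,0,0,0.06],
    [-0.0788,0.0766,-0.025,0,0,0,0.06],
    [-0.0788,0.0766,-0.0438,0,0,0,0.06],
    [-0.0788,0.0766,-0.0625,0,0,0,0.06],
    [-0.0788,0.0766,-0.075,0,0,0,0.06],
    [-0.0788,0.0766,-0.081,0,0,0,0.06],
    [-0.0788,0.0766,-0.081,0,0,0,0.06],
    [-0.0788,0.0766,-0.081,0,0,0,0.06],
    [-0.0788,0.0766,-0.081,0,0,0,-0.1],
    [-0.0788,0.0766,-0.081,0,0,0,-0.2],
    [-0.0788,0.0766,-0.081,0,0,0,-0.3],
    [-0.0788,0.0766,-0.081,0,0,0,-0.4],
    [-0.0788,0.0766,-0.081,0,0,0,-0.55],
    [-0.0788,0.0766,-0.081,0,0,0,-0.55],
    [-0.0788,0.0766,-0.081,0,0,0,-0.55]
  ]
}}

```text
time: 10.02
tcp_pos: [477.4, 248.8, 73.1]
tcp_rot: [0.591, 3.084, 0.001]
wrist_force: [-1.0, -0.6, 6.6]
opening: 26.8
gripper_force: 58.6
```

To row units: -36.06 cm is -0.4508, -33.5 cm is -0.4188.

{"fn": "carry_out", "kwargs": {
  "plan": [
    [0,0,0.005,0,0,0,-0.55],
    [0,0,0.0125,0,0,0,-0.55],
    [0,0,0.025,0,0,0,-0.55],
    [0,0,0.0438,0,0,0,-0.55],
    [0.0125,-0.0313,0.05,0,0,0,-0.55],
    [0.0288,-0.075,0.05,0,0,0,-0.55],
    [0.0463,-0.1188,0.05,0,0,0,-0.55],
    [0.0625,-0.1625,0.05,0,0,0,-0.55],
    [0.08,-0.2063,0.05,0,0,0,-0.55],
    [0.0975,-0.25,0.05,0,0,0,-0.55],
    [0.115,-0.2938,0.05,0,0,0,-0.55],
    [0.1313,-0.3375,0.05,0,0,0,-0.55],
    [0.1488,-0.3813,0.05,0,0,0,-0.55],
    [0.165,-0.4188,0.0375,0,0,0,-0.55],
    [0.1763,-0.4508,0.0188,0,0,0,-0.55],
    [0.1763,-0.4508,0,0,0,0,-0.55],
    [0.1763,-0.4508,-0.01,0,0,0,-0.55],
    [0.1763,-0.4508,-0.015,0,0,0,-0.55],
    [0.1763,-0.4508,-0.015,0,0,0,-0.55],
    [0.1763,-0.4508,-0.015,0,0,0,-0.55]
  ]
}}

```text
time: 11.68
tcp_pos: [618.2, -111.2, 60.9]
tcp_rot: [0.589, 3.085, -0.0]
wrist_force: [-0.5, -0.1, -1.1]
opening: 26.6
gripper_force: 59.2
```

```bash
python3 v.py scene weight_100 25 s9.png
```

```text
[ 618.2 -111.2   60.9] 26.60728797953884 59.23557937145233 [-0.5 -0.1 -1.1] 11.6833
```

View pics/s9.png

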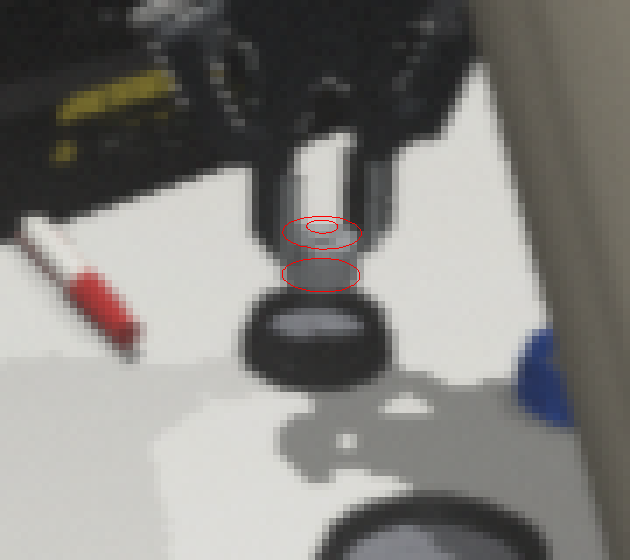

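To row units: -2.25 cm is -0.0281, -2.2 cm is -0.0275.

{"fn": "carry_out", "kwargs": {
  "plan": [
    [0,0,-0.01,0,0,0,-0.55],
    [0,0,-0.0175,0,0,0,-0.55],
    [0,0,-0.0225,0,0,0,-0.55],
    [0,0,-0.025,0,0,0,-0.55],
    [0,0,-0.0263,0,0,0,-0.55],
    [0,0,-0.0275,0,0,0,-0.55],
    [0,0,-0.0281,0,0,0,-0.55],
    [0,0,-0.0281,0,0,0,-0.55],
    [0,0,-0.0281,0,0,0,-0.55]
  ]
}}

```text
time: 12.48
tcp_pos: [618.1, -112.0, 37.7]
tcp_rot: [0.591, 3.085, -0.0]
wrist_force: [-0.1, -0.1, -1.7]
opening: 26.3
gripper_force: 59.2
```

{"fn": "carry_out", "kwargs": {
  "plan": [
    [0,0,-0.0006,0,0,0,-0.55],
    [0,0,-0.0013,0,0,0,-0.55],
    [0,0,-0.0013,0,0,0,-0.55],
    [0,0,-0.0013,0,0,0,-0.55]
  ]
}}

```text
time: 12.82
tcp_pos: [618.1, -112.0, 37.1]
tcp_rot: [0.591, 3.085, -0.0]
wrist_force: [-2.3, 0.4, 4.7]
opening: 26.7
gripper_force: 59.8
```

Contact at the predicted height, so the weight is on the floor of case_100. Releasing and returning.

To row units: 36.06 cm is 0.4508, -14.1 cm is -0.1763.

{"fn": "carry_out", "kwargs": {
  "plan": [
    [0,0,0.0004,0,0,0,-0.5],
    [0,0,0.0004,0,0,0,-0.3],
    [0,0,0.0004,0,0,0,-0.2],
    [0,0,0.0004,0,0,0,-0.1],
    [0,0,0.0004,0,0,0,0.1],
    [0,0,0.0004,0,0,0,0.1],
    [0,0,0.0125,0,0,0,0.1],
    [0,0,0.0375,0,0,0,0.2],
    [0,0,0.075,0,0,0,0.41],
    [-0.0125,0.0375,0.1,0,0,0,0.41],
    [-0.03,0.0813,0.1,0,0,0,0.41],
    [-0.05,0.125,0.1,0,0,0,0.41],
    [-0.0688,0.175,0.1,0,0,0,0.41],
    [-0.0875,0.225,0.1,0,0,0,0.41],
    [-0.1063,0.275,0.1,0,0,0,0.41],
    [-0.125,0.325,0.1,0,0,0,0.41],
    [-0.1438,0.375,0.1,0,0,0,0.41],
    [-0.1625,0.4188,0.1,0,0,0,0.41],
    [-0.1763,0.4508,0.1,0,0,0,0.41],
    [-0.1763,0.4508,0.1,0,0,0,0.41]
  ]
}}

```text
time: 14.48
tcp_pos: [474.5, 252.9, 117.4]
tcp_rot: [-0.584, -3.087, -0.002]
wrist_force: [-1.3, -0.7, -0.8]
opening: 60.1
gripper_force: 0.0
```

Run:
```python
from h import *
s=get_state();print(s["tcp_pos"],s["wrist_force"],s["opening"])
im=[]
for n,P,h in(("top",[617.5,-111.5,20],20),("top",[617,108,20],20),("scene",[617,-111,20],20),("scene",[478,248,50],20)):
    p=read_camera(n);u=proj(p,np.array([P],float))[0].astype(int)
    c=cv2.resize(p["img"][u[1]-h:u[1]+h,u[0]-h:u[0]+h],(290,290),interpolation=cv2.INTER_NEAREST);f=290/(2*h)
    L=[(477,248.6,28,27),(477,248.6,48,20)] if P[0]<500 else ([(617.5,-111.5,20,29.5),(617.5,-111.5,30,15)] if P[1]<0 else [])
    for x,y,z,r in L: cv2.polylines(c,[((proj(p,ring(x,y,z,r))-u+h+.5)*f).astype(int)],True,(255,0,0),1)
    im.append(c)
cv2.imwrite("pics/s10.png",cv2.cvtColor(np.vstack([np.hstack(im[:2]),np.hstack(im[2:])]),cv2.COLOR_RGB2BGR))
```

```text
[474.50938115 252.85216124 117.37606996] [-1.29528862 -0.66019481 -0.75341561] 60.10540343814154
```

View pics/s10.png

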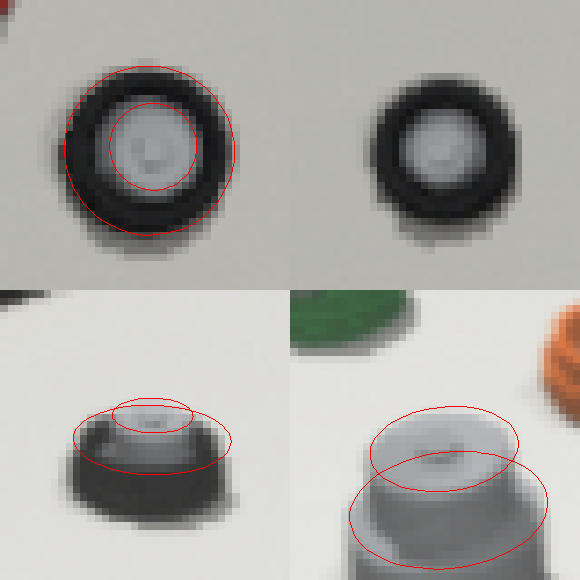

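Both small weights stand upright in their cases, and the 500/200 pair is intact. Gripping the 200 g weight.

To row units: -6.6 cm is -0.0825, -6.3 cm is -0.0788.

{"fn": "carry_out", "kwargs": {
  "plan": [
    [0,0,0,0,0,0,0.41],
    [0,0,-0.0188,0,0,0,0.41],
    [0,0,-0.0375,0,0,0,0.41],
    [0,0,-0.0563,0,0,0,0.41],
    [0,0,-0.07,0,0,0,0.41],
    [0,0,-0.0788,0,0,0,0.41],
    [0,0,-0.0825,0,0,0,0.41],
    [0,0,-0.0825,0,0,0,0.41],
    [0,0,-0.0825,0,0,0,0.41],
    [0,0,-0.0825,0,0,0,0.2],
    [0,0,-0.0825,0,0,0,0.1],
    [0,0,-0.0825,0,0,0,0.0],
    [0,0,-0.0825,0,0,0,-0.1],
    [0,0,-0.0825,0,0,0,-0.3],
    [0,0,-0.0825,0,0,0,-0.3],
    [0,0,-0.0825,0,0,0,-0.3]
  ]
}}

```text
time: 16.02
tcp_pos: [477.2, 248.7, 51.5]
tcp_rot: [0.591, 3.084, 0.001]
wrist_force: [-1.8, 0.0, 7.2]
opening: 37.5
gripper_force: 59.1
```

To row units: -50.66 cm is -0.6333, -3.1 cm is -0.0388.

{"fn": "carry_out", "kwargs": {
  "plan": [
    [0,0,0.005,0,0,0,-0.3],
    [0,0,0.0125,0,0,0,-0.3],
    [0,0,0.0275,0,0,0,-0.3],
    [0,0,0.05,0,0,0,-0.3],
    [-0.0025,-0.0375,0.0625,0,0,0,-0.3],
    [-0.005,-0.0813,0.0625,0,0,0,-0.3],
    [-0.0075,-0.125,0.0625,0,0,0,-0.3],
    [-0.01,-0.1688,0.0625,0,0,0,-0.3],
    [-0.0125,-0.2125,0.0625,0,0,0,-0.3],
    [-0.015,-0.2563,0.0625,0,0,0,-0.3],
    [-0.0188,-0.3,0.0625,0,0,0,-0.3],
    [-0.0213,-0.3438,0.0625,0,0,0,-0.3],
    [-0.0238,-0.3875,0.0625,0,0,0,-0.3],
    [-0.0263,-0.4313,0.0625,0,0,0,-0.3],
    [-0.0288,-0.475,0.0625,0,0,0,-0.3],
    [-0.0313,-0.5188,0.0625,0,0,0,-0.3],
    [-0.035,-0.5625,0.0625,0,0,0,-0.3],
    [-0.0375,-0.6063,0.05,0,0,0,-0.3],
    [-0.0388,-0.6333,0.0375,0,0,0,-0.3],
    [-0.0388,-0.6333,0.025,0,0,0,-0.3]
  ]
}}

```text
time: 17.68
tcp_pos: [446.0, -262.5, 70.5]
tcp_rot: [0.597, 3.082, -0.003]
wrist_force: [0.5, -0.7, -3.0]
opening: 37.2
gripper_force: 60.6
```

To row units: -3.45 cm is -0.0431, -3.4 cm is -0.0425.

{"fn": "carry_out", "kwargs": {
  "plan": [
    [0,0,0,0,0,0,-0.3],
    [0,0,-0.0063,0,0,0,-0.3],
    [0,0,-0.0188,0,0,0,-0.3],
    [0,0,-0.03,0,0,0,-0.3],
    [0,0,-0.0363,0,0,0,-0.3],
    [0,0,-0.04,0,0,0,-0.3],
    [0,0,-0.0413,0,0,0,-0.3],
    [0,0,-0.0425,0,0,0,-0.3],
    [0,0,-0.0431,0,0,0,-0.3],
    [0,0,-0.0431,0,0,0,-0.3],
    [0,0,-0.0431,0,0,0,-0.3]
  ]
}}

```text
time: 18.6
tcp_pos: [446.1, -258.1, 36.3]
tcp_rot: [0.591, 3.085, -0.0]
wrist_force: [0.6, 0.3, -1.9]
opening: 37.0
gripper_force: 60.7
```

To row units: -0.13 cm is -0.0016, -0.1 cm is -0.0013.

{"fn": "carry_out", "kwargs": {
  "plan": [
    [0,0,-0.0006,0,0,0,-0.3],
    [0,0,-0.0013,0,0,0,-0.3],
    [0,0,-0.0016,0,0,0,-0.3],
    [0,0,-0.0016,0,0,0,-0.3]
  ]
}}

```text
time: 18.93
tcp_pos: [446.1, -258.1, 35.5]
tcp_rot: [0.591, 3.085, -0.001]
wrist_force: [-1.5, 1.1, 6.4]
opening: 37.1
gripper_force: 61.6
```

To row units: 44 cm is 0.55, 6.5 cm is 0.0813.

{"fn": "carry_out", "kwargs": {
  "plan": [
    [0,0,0.0004,0,0,0,-0.1],
    [0,0,0.0004,0,0,0,0],
    [0,0,0.0004,0,0,0,0.1],
    [0,0,0.0004,0,0,0,0.2],
    [0,0,0.0004,0,0,0,0.35],
    [0,0,0.0004,0,0,0,0.35],
    [0,0,0.0125,0,0,0,0.35],
    [0,0,0.0375,0,0,0,0.35],
    [0,0,0.075,0,0,0,0.6],
    [0.0038,0.05,0.0813,0,0,0,0.85],
    [0.0075,0.1,0.0813,0,0,0,0.85],
    [0.0113,0.15,0.0813,0,0,0,0.85],
    [0.015,0.2,0.0813,0,0,0,0.85],
    [0.0188,0.25,0.0813,0,0,0,0.85],
    [0.0225,0.3,0.0813,0,0,0,0.85],
    [0.025,0.35,0.0813,0,0,0,0.85],
    [0.0275,0.4,0.0813,0,0,0,0.85],
    [0.03,0.45,0.0813,0,0,0,0.85],
    [0.0325,0.5,0.0813,0,0,0,0.85],
    [0.035,0.55,0.0813,0,0,0,0.85]
  ]
}}

```text
time: 20.6
tcp_pos: [473.8, 184.1, 100.6]
tcp_rot: [0.591, 3.085, 0.0]
wrist_force: [0.6, -0.0, -0.3]
opening: 78.7
gripper_force: 0.0
```

Run:
```python
from h import *
s=get_state();print(s["tcp_pos"],s["wrist_force"],s["opening"])
im=[]
for n,P,h in(("top",[446,-258,20],20),("scene",[446,-258,20],20),("scene",[477,248.6,20],22)):
    p=read_camera(n);u=proj(p,np.array([P],float))[0].astype(int)
    c=cv2.resize(p["img"][u[1]-h:u[1]+h,u[0]-h:u[0]+h],(260,260),interpolation=cv2.INTER_NEAREST);f=260/(2*h)
    L=[(477,248.6,28,27),(477,248.6,0,27)] if P[1]>0 else [(446,-258,20,34.5),(446,-258,32,20)]
    for x,y,z,r in L: cv2.polylines(c,[((proj(p,ring(x,y,z,r))-u+h+.5)*f).astype(int)],True,(255,0,0),1)
    im.append(c)
cv2.imwrite("pics/s11.png",cv2.cvtColor(np.hstack(im),cv2.COLOR_RGB2BGR))
```

```text
[473.76461442 184.11081898 100.57550997] [ 0.59881639 -0.01600463 -0.34581503] 78.74024545240827
```

View pics/s11.png

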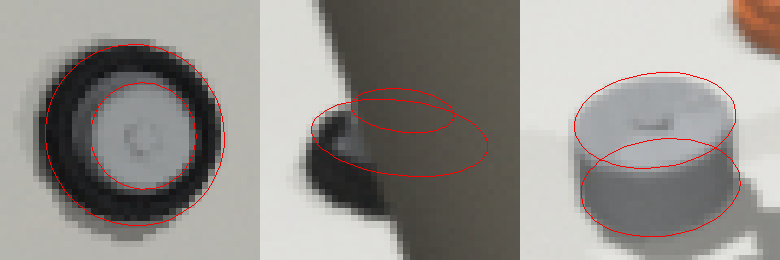

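The 200 g weight is seated in case_200, and the 500 g weight stands alone at the expected spot. Gripping it.

To row units: -7.77 cm is -0.0971, -7.4 cm is -0.0925.

{"fn": "carry_out", "kwargs": {
  "plan": [
    [0.0013,0.0375,0,0,0,0,0.6],
    [0.0038,0.075,0,0,0,0,0.6],
    [0.0038,0.0833,0,0,0,0,0.6],
    [0.0038,0.0833,-0.0125,0,0,0,0.6],
    [0.0038,0.0833,-0.0375,0,0,0,0.6],
    [0.0038,0.0833,-0.0625,0,0,0,0.6],
    [0.0038,0.0833,-0.0813,0,0,0,0.6],
    [0.0038,0.0833,-0.0925,0,0,0,0.6],
    [0.0038,0.0833,-0.0971,0,0,0,0.6],
    [0.0038,0.0833,-0.0971,0,0,0,0.6],
    [0.0038,0.0833,-0.0971,0,0,0,0.6],
    [0.0038,0.0833,-0.0971,0,0,0,0.4],
    [0.0038,0.0833,-0.0971,0,0,0,0.3],
    [0.0038,0.0833,-0.0971,0,0,0,0.2],
    [0.0038,0.0833,-0.0971,0,0,0,0.0],
    [0.0038,0.0833,-0.0971,0,0,0,0.0],
    [0.0038,0.0833,-0.0971,0,0,0,0.0]
  ]
}}

```text
time: 22.17
tcp_pos: [477.6, 248.9, 23.4]
tcp_rot: [0.591, 3.083, 0.002]
wrist_force: [-0.9, 0.1, 8.7]
opening: 51.8
gripper_force: 61.0
```

To row units: -26.6 cm is -0.3325, -1.55 cm is -0.0194.

{"fn": "carry_out", "kwargs": {
  "plan": [
    [0,0,0.005,0,0,0,0],
    [0,0,0.0125,0,0,0,0],
    [0,0,0.0275,0,0,0,0],
    [0,0,0.05,0,0,0,0],
    [-0.0013,-0.0188,0.0688,0,0,0,0],
    [-0.0038,-0.0625,0.075,0,0,0,0],
    [-0.0063,-0.1063,0.075,0,0,0,0],
    [-0.0088,-0.15,0.075,0,0,0,0],
    [-0.0113,-0.1938,0.075,0,0,0,0],
    [-0.0138,-0.2375,0.075,0,0,0,0],
    [-0.0163,-0.2813,0.075,0,0,0,0],
    [-0.0188,-0.3188,0.075,0,0,0,0],
    [-0.0194,-0.3325,0.0625,0,0,0,0],
    [-0.0194,-0.3325,0.05,0,0,0,0],
    [-0.0194,-0.3325,0.0438,0,0,0,0],
    [-0.0194,-0.3325,0.0438,0,0,0,0]
  ]
}}

```text
time: 23.5
tcp_pos: [460.8, -17.2, 56.3]
tcp_rot: [-0.591, -3.083, -0.001]
wrist_force: [0.3, 0.5, -4.0]
opening: 51.8
gripper_force: 64.2
```

To row units: -2.05 cm is -0.0256, -1.95 cm is -0.0244.

{"fn": "carry_out", "kwargs": {
  "plan": [
    [0,0,-0.0075,0,0,0,0],
    [0,0,-0.015,0,0,0,0],
    [0,0,-0.02,0,0,0,0],
    [0,0,-0.0231,0,0,0,0],
    [0,0,-0.0244,0,0,0,0],
    [0,0,-0.0256,0,0,0,0],
    [0,0,-0.0256,0,0,0,0],
    [0,0,-0.0256,0,0,0,0]
  ]
}}

```text
time: 24.17
tcp_pos: [461.6, -17.4, 36.7]
tcp_rot: [0.591, 3.085, -0.0]
wrist_force: [-0.5, 0.6, -6.1]
opening: 51.9
gripper_force: 64.3
```

To row units: -0.17 cm is -0.0021, -0.12 cm is -0.0015.

{"fn": "carry_out", "kwargs": {
  "plan": [
    [0,0,-0.0008,0,0,0,0],
    [0,0,-0.0015,0,0,0,0],
    [0,0,-0.0021,0,0,0,0],
    [0,0,-0.0021,0,0,0,0],
    [0,0,-0.0021,0,0,0,0]
  ]
}}

```text
time: 24.58
tcp_pos: [461.6, -17.4, 35.5]
tcp_rot: [0.591, 3.085, -0.0]
wrist_force: [-3.2, -0.1, 6.4]
opening: 52.1
gripper_force: 65.5
```

Floor contact at the predicted 35.5. Releasing and moving clear.

To row units: 31 cm is 0.3875, 27 cm is 0.3375.

{"fn": "carry_out", "kwargs": {
  "plan": [
    [0,0,0.0004,0,0,0,0.2],
    [0,0,0.0004,0,0,0,0.3],
    [0,0,0.0004,0,0,0,0.4],
    [0,0,0.0004,0,0,0,0.6],
    [0,0,0.0004,0,0,0,0.7],
    [0,0,0.0004,0,0,0,0.7],
    [0,0,0.0125,0,0,0,0.7],
    [0,0,0.0375,0,0,0,0.7],
    [0,0,0.075,0,0,0,0.7],
    [0,0.0375,0.1125,0,0,0,0.7],
    [0,0.0875,0.15,0,0,0,0.7],
    [0,0.1375,0.1875,0,0,0,0.7],
    [0,0.1875,0.2,0,0,0,0.7],
    [0,0.2375,0.2,0,0,0,0.7],
    [0,0.2875,0.2,0,0,0,0.7],
    [0,0.3375,0.2,0,0,0,0.7],
    [0,0.3875,0.2,0,0,0,0.7],
    [0,0.3875,0.2,0,0,0,0.7]
  ]
}}

```text
time: 26.08
tcp_pos: [460.6, 297.5, 194.7]
tcp_rot: [0.585, 3.087, 0.002]
wrist_force: [-1.0, -0.7, -0.8]
opening: 72.7
gripper_force: 0.0
```

Run:
```python
from h import *
s=get_state();print(s["tcp_pos"],s["wrist_force"])
p=read_camera("top");q=read_camera("scene")
c=np.hstack([cv2.resize(p["img"][150:270,190:390],(800,480),interpolation=cv2.INTER_CUBIC)[:, :]])
c=cv2.resize(c,(800,480))
d=q["img"][180:270,200:420];d=cv2.resize(d,(800,327),interpolation=cv2.INTER_CUBIC)
o=np.vstack([c,d]);o=cv2.resize(o,(590,595))
cv2.imwrite("pics/fin.png",cv2.cvtColor(o,cv2.COLOR_RGB2BGR))
```

```text
[460.58564291 297.50171977 194.6585857 ] [-1.00534392 -0.72323034 -0.80472974]
```

View pics/fin.png

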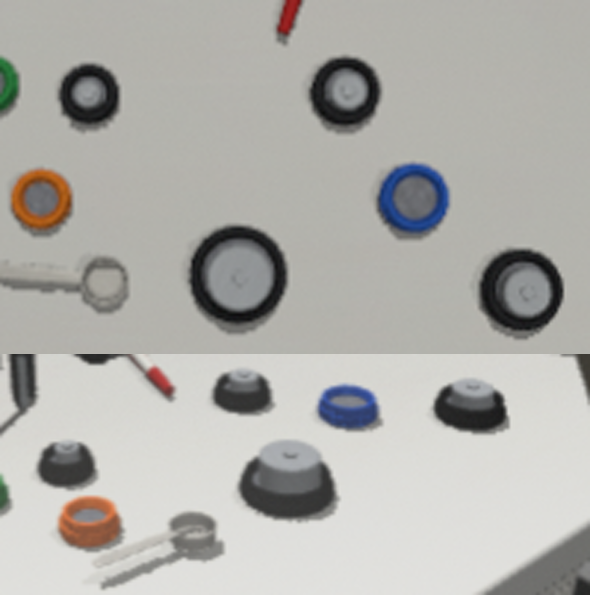

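All four weights stand upright in their own cases: 50 at (90,93), 100 at (345,90), 500 at (238,275) and 200 at (522,290). The look-alikes and the scoop are where they were.

```bash
python3 -c "from bench import *; print(job_done())"
```

```text
the job is handed in; nothing more can be done
None
```

All four weights are upright in their own cases, placed smallest first, and the job is handed in. The 50 g weight briefly caught the flare of its well before settling flat.

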